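Set the stop collar of a sharpening-guide rod in its setting block

ROBOT

A 6-joint arm with a two-finger parallel gripper is mounted at the origin on the work surface; the furniture and walls round the work are solid. World frame = base frame: x ahead of the robot, y to its left, z up, the work surface at z = 0. Lengths are in m, angles in degrees, forces in N, time in s.
With the tool pointing down it reaches from about 0.3 to 0.75 m from the base axis. Payload 8.5 kg.
Tool frame: the origin (TCP) lies on the centre line of the jaws, within the pads' length; the fingertips stand 11 mm ahead of it and the grasp point (between the pads) lies 8 mm behind it; x points along the fingers, y is the direction in which the jaws open and shut, and the axes are right-handed (so a half turn about x gives the same grasp; the last joint's range is limited). The gripper opens to 85 mm and grips with 20 to 120 N. Pads are 22 mm wide; open, the fingers measure 114 mm over their backs; the gripper's body (76 mm by 85 mm) begins 54 mm behind the grasp point. The pads swing forward as they close: fully open they stand 13 mm farther back than shut.
Start: joints at [-87.68, 21.807, 74.336, -0, 83.858, -12.336], TCP at [0.139, -0.532, 0.242] pointing down, gripper open.
Joint ranges: [-178.18, 178.18], [-50.72, 133.34], [12.68, 142.11], [-81.47, 261.47], [9.98, 163.14], [-165.26, 165.26]. Speed limits (degrees/s): [136.94, 136.94, 180, 180, 180, 180].

INTERFACE

Orientations are given as a 3x3 rotation matrix whose columns are the frame's x, y, z axes.
In Python, from rig import env gives the robot as it stands.
- The arm moves only by the tool carry_out, never from a script. Its argument "motion" is a list that holds one entry, the list of rows, each a list of 7 numbers: the shift along the tool's x, y, z in cm, then the turn, a rotation vector about the tool's x, y, z in rad, then the finger opening in cm, from 0 to 8.54. A call has 1 to 5 rows; each row is the pose to reach, as a shift and turn from the pose commanded when the call began, along the tool's axes at that moment; what a row does not reach only later rows make up. A row lasts 1/12 s, in which the tool goes at most 41.7 mm and 7.16 degrees, less where a joint would pass 70% of its speed; a pose out of reach is approached as far as the arm can. A call with a gripper value outside its range is refused whole. The fingers move at their own pace and stop on an object; "grip_force" is the grip in N (left out, the last holds). Time passes only in rows, so rows that repeat a pose let the fingers close. It gives the time, the measured TCP pose, the force and the opening at its end, in the units of the state.
- env.observe(): the state, without advancing time (a new reading comes with each control period).
- env.get_image(name): name is "scene" or "top" or "wrist"; returns a dict with "image" (480x640x3 uint8, red, green, blue), "fov_y" (degrees; the focal length in pixels is half the picture's height over the tangent of half this angle, whatever the lens; pixels are square), "cx", "cy" (the principal point, pixels), "R" (3x3) and "t" (3): a world point X has camera coordinates R X + t. Camera axes: x right, y down, z forward; pixel columns grow to the right and rows downward; lengths in m; the calibration is good to about 2 mm. A picture is of the moment at which its call begins. There is no depth.
- env.close_job(): hands the job in, once; it reports no verdict.
The state is a dict: "time_s": time; "q": joint angles; "qvel": joint speeds; "joint_efforts": joint torques, N m; "position": TCP position; "tool_rot": TCP orientation; "ft_force": force on the tool from outside, world axes, zero at the start; "wrist_torque": the same for the moment, N m; "grip_width": finger opening in m.
Only numpy, scipy, OpenCV 4.12 (cv2) and the standard library are available. Lean on these libraries where they do the work, as an engineer would, in place of code of your own. Each camera call takes 0.05 s, during which the arm holds its last target. There are 200 camera calls.

TASK

Lay the loose stop rod in the groove of the setting block with its tip towards the end wall and let go of it. Undo the thumb screw by a good quarter turn (anticlockwise), slide the collar up against the grooved block with the rod's tip home against the end wall, and then do the screw up fully tight again. Leave the rod lying in the block, and leave the other things on the bench where they are.

Things in the scene. Friction and masses are not known exactly. Their poses are not given: they have to be found in the camera images.
- stop_rod: Loose stop rod, 210 mm, about 0.26 kg: bright 12 x 12 mm square rod, 155 mm long, with a black square handle (28 x 28 x 55 mm) and a dark collar riding on it. Lies level on the worktop on handle and collar, screw up. Origin: mid length, level with their undersides, 14 mm below the rod's axis. x runs along the rod from the tip (-105 mm) to the handle (50 to 105 mm); z up.
- rod_tip (a point): Centre of the rod's free end face, on the rod's axis; axes as the stop rod.
- handle_mid (a point): Centre of the black handle: 77.5 mm along x from the rod's origin, 14 mm above the handle's underside; axes as the stop rod.
- collar_mid (a point): Centre of the dark steel stop collar: 22 mm long along the rod, 34 mm wide and 28 mm high; axes as the stop rod.
- wing (a point): Middle of the bright wing of the thumb (set) screw on the collar: an upright tab 27 mm long (its x axis), 8 mm thick (y), 20 mm high, centred on the screw's upright axis, 17 mm above the collar's top, with 7 mm of room under it. It turns with the screw: along the rod when fully tight, about crosswise when loose.
- screw (a joint): Set screw angle, rad, anticlockwise from above: 0 fully tight (hard stop), 2.6 end of travel. Below 0.9 its point presses on the rod and holds the collar, harder towards 0 (there some 40 N or more to shift it); beyond 0.9 the collar is free. Turning takes 0.08 Nm when loose, rising to 0.15 Nm at fully tight; it stays where left.
- collar (a joint): Collar's place along the rod, m: 0 when its face nearest the tip is 60 mm from the tip (the distance to set); positive towards the handle (starts 30 to 48 mm off); travel -0.03 to 0.06. With the screw loose it slides against about 4 N of friction, which also drags the lying rod along.
- setting_block: Setting block, fixed to the worktop: dark base plate 205 x 56 x 10 mm with a bright end wall, grooved block and grooved post in line. Origin on the worktop, 22 mm under where the rod's origin comes when the rod lies home. x along the groove from the end wall to the handle end, z up. End wall: inner face at x = -105 mm, 48 mm high. Block: x = -105 to -45 mm. Post: x = 32 to 44 mm.
- block_face (a point): On the grooved block's face that looks to the handle end, 60 mm from the end wall, mid width at the groove floor (30 mm above the worktop); axes as the setting block. Block and post are 24 mm wide, 27 mm at the flared lips; groove 16 mm wide, sides 37 mm high, lips flaring out to 42 mm high.
- post_face (a point): On the grooved post's face that looks to the block, mid width at the groove floor (30 mm above the worktop). With the rod in the groove, the collar hangs between block and post and the handle lies beyond the post, their undersides 22 mm above the worktop, the wing's middle 67 mm above it.
- nipper_1: Bystander: steel nail nipper, 124 x 40 x 13 mm; origin at the centre of its underside. Not to be moved.
- forceps: Bystander: steel spring forceps, 131 x 24 x 10 mm; origin at the centre of its underside. Not to be moved.
- tape_roll_2: Bystander: roll of tape, 62 mm across, 19 mm high; origin at the centre of its underside. Not to be moved.
- timer: Bystander: white kitchen timer with a grey dial, 66 x 66 x 47 mm; origin at the centre of its underside. Not to be moved.
Things that resemble listed ones, but are neither listed nor needed, are in the scene too. What is shaped like the stop_rod but turquoise is not meant.

How it is judged (in metres and radians):
On the way, in this order (a step that is already met when the one before it is completed fails the run):
1. the rod lies in the groove of the setting block, tip towards the end wall, and is let go (x of stop_rod in the frame of setting_block between -0.004 and 0.02 m and y of stop_rod in the frame of setting_block between -0.004 and 0.004 m and z of stop_rod in the frame of setting_block between 0.018 and 0.027 m and angle between the x axis of stop_rod and the x axis of setting_block, either way round below 0.06 rad and angle between stop_rod's own z axis and vertical below 0.08 rad and x of rod_tip in the frame of setting_block below -0.08 m and contact force between the fingers and stop_rod below 0.5 N), for 0.2 s.
2. with the rod lying there, the set screw is undone past 1.2 rad (x of stop_rod in the frame of setting_block between -0.004 and 0.02 m and y of stop_rod in the frame of setting_block between -0.004 and 0.004 m and z of stop_rod in the frame of setting_block between 0.018 and 0.027 m and angle between the x axis of stop_rod and the x axis of setting_block, either way round below 0.06 rad and angle between stop_rod's own z axis and vertical below 0.08 rad and x of rod_tip in the frame of setting_block below -0.08 m and value of joint screw above 1.2 rad), for 0.1 s.
3. the collar is slid against the block's face, screw still loose, rod tip against the end wall (x of stop_rod in the frame of setting_block between -0.004 and 0.003 m and y of stop_rod in the frame of setting_block between -0.004 and 0.004 m and z of stop_rod in the frame of setting_block between 0.018 and 0.027 m and angle between the x axis of stop_rod and the x axis of setting_block, either way round below 0.06 rad and angle between stop_rod's own z axis and vertical below 0.08 rad and x of rod_tip in the frame of setting_block below -0.08 m and value of joint screw above 1 rad and value of joint collar between -0.003 and 0.002 m), for 0.1 s.
At the end, for the whole second after the job is handed in: The rod rests released in the setting block's groove, tip within 3 mm of the end wall, lying level (within 0.08 rad) and in line with the groove; the collar stands at its set distance (joint within -3 to +2 mm of 0), so against the block; the set screw is tight (below 0.4 rad); all at rest (x of stop_rod in the frame of setting_block between -0.004 and 0.003 m and y of stop_rod in the frame of setting_block between -0.004 and 0.004 m and z of stop_rod in the frame of setting_block between 0.018 and 0.027 m and angle between the x axis of stop_rod and the x axis of setting_block, either way round below 0.06 rad and angle between stop_rod's own z axis and vertical below 0.08 rad and x of rod_tip in the frame of setting_block below -0.08 m and value of joint screw below 0.4 rad and value of joint collar between -0.003 and 0.002 m and linear speed of stop_rod below 0.02 m/s and angular speed of stop_rod below 0.1 rad/s); the robot touches nothing.
It fails at once if a bystander is moved by more than 4 cm (distance of any of nipper_1, forceps, tape_roll_2, timer from where it was at the start of the episode above 0.04 m).
It also fails if it takes over 62 s, if anything falls off the work surface, if the arm or the gripper's body presses on something with over 40 N, if the wrist force passes 120 N, or if a joint passes its speed limit or range.

## Working session

There is one attempt and no reset: what is moved stays moved. The work goes in short steps, Python scripts to look and compute and a tool call to move; the robot and the scene stay as the last step left them, time stands still between calls to the robot, and variables do not carry over. Pictures are saved under pics/ and viewed, on a budget of 17 in all, crops included, one or two more only if the job needs it, and the job is handed in when it is done.

Besides the shell and the picture viewer there is one more tool, called after ">>>" by a JSON object that holds its "fn" and its "kwargs". carry_out: Moves the arm, as the interface text tells. Its arguments: {"type":"object","properties":{"motion":{"type":"array","items":{"type":"array","items":{"type":"array","items":{"type":"number"}}}},"grip_force":{"type":"number"}},"required":["motion"]}

```bash
ls; mkdir -p pics; python3 - <<'E'
from rig import env
import cv2,numpy as np,pickle
s=env.observe();print(s)
d={}
for n in("scene","top"):
    g=env.get_image(n);d[n]=g
    cv2.imwrite(f"pics/{n}0.png",g["image"][...,::-1]);print(n,g["fov_y"],g["cx"],g["cy"],g["R"],g["t"])
pickle.dump(d,open("d0.pkl","wb"))
E
```

```text
pics
{'time_s': 0.0, 'q': array([-8.76777124e+01,  2.18403185e+01,  7.43872136e+01,  5.70226385e-04,
        8.38600764e+01, -1.23364869e+01]), 'qvel': array([-0.0218346 ,  0.0468163 , -0.01161384,  0.0198823 ,  0.0659992 ,
        0.05251889]), 'joint_efforts': array([ 2.95900216e-03, -4.48460376e+01, -2.31278801e+01, -3.28102942e-05,
        4.78219357e-03, -2.37312037e-06]), 'position': array([ 0.13916512, -0.53179012,  0.2417036 ]), 'tool_rot': array([[-5.20709487e-05,  2.53060833e-01, -9.67450367e-01],
       [ 1.52820103e-03, -9.67449218e-01, -2.53060615e-01],
       [-9.99998831e-01, -1.49163576e-03, -3.36351828e-04]]), 'ft_force': array([-0.1905952 ,  0.3255852 ,  0.41703071]), 'wrist_torque': array([-0.00926523,  0.02315178, -0.03007575]), 'grip_width': 0.08558319441979886}
scene 44.16987741616488 324.4604974427335 244.63073989439525 [[ 0.89203012  0.45170096  0.01576413]
 [ 0.27589379 -0.51655264 -0.8105899 ]
 [-0.35800123  0.72741983 -0.585402  ]] [-0.37441197 -0.1420599   1.53755424]
top 43.99931995078449 333.2134921996307 238.60184575356055 [[-0.00890295 -0.99975424 -0.02030271]
 [-0.99306598  0.01121983 -0.11702165]
 [ 0.11722069  0.01912009 -0.99292182]] [-0.08194187  0.46822368  1.4913238 ]
```

View pics/top0.png

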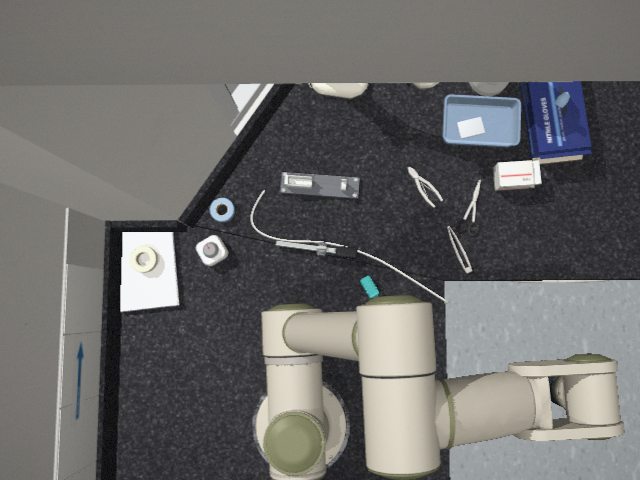

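View pics/scene0.png

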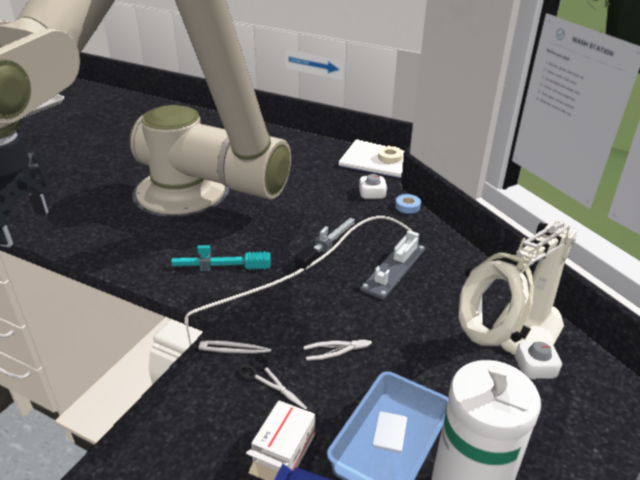

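The top view shows the rod with its tip near (277,243) and handle near (357,253). The block's end wall is near (282,185) and its post near (345,185). A white cable runs past the rod, and the turquoise thing at (370,287) is a decoy.

```bash
cat > h.py <<'E'
import numpy as np,cv2,pickle
def K(g):
    f=g["image"].shape[0]/2/np.tan(np.radians(g["fov_y"])/2); return f,g["cx"],g["cy"]
def ray(g,u,v,z):
    f,cx,cy=K(g);R=np.array(g["R"]);t=np.array(g["t"])
    c=-R.T@t; d=R.T@np.array([(u-cx)/f,(v-cy)/f,1]); return c+d*(z-c[2])/d[2]
def proj(g,X):
    f,cx,cy=K(g);p=np.array(g["R"])@np.array(X)+g["t"]; return p[0]/p[2]*f+cx,p[1]/p[2]*f+cy
def tool(s,X):  # world delta -> tool axes cm
    return np.array(s["tool_rot"]).T@np.array(X)*100
E
python3 - <<'E'
from h import *
d=pickle.load(open("d0.pkl","rb"));g=d["top"]
for n,u,v,z in [("tip",277,243,.014),("handleend",357,253,.014),("wallend",282,184,.03),("base right",359,186,.01),("timer",211,250,.04),("tape",222,209,.02)]:
    print(n,ray(g,u,v,z).round(3))
im=g["image"][160:280,240:400];cv2.imwrite("pics/crop1.png",cv2.resize(im[...,::-1],None,fx=5,fy=5,interpolation=2))
E
```

```text
tip [0.459 0.059 0.014]
handleend [ 0.431 -0.147  0.014]
wallend [0.61  0.044 0.03 ]
base right [ 0.607 -0.155  0.01 ]
timer [0.44  0.224 0.04 ]
tape [0.549 0.201 0.02 ]
```

View pics/crop1.png

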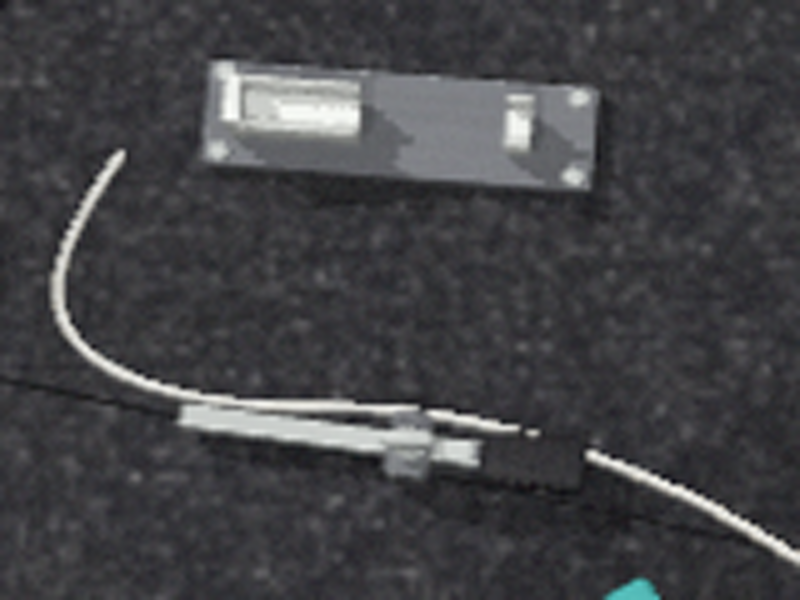

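The crop shows the block with its end wall on the left and post on the right, pointing the same way as the rod. The measured rod length of 208 mm agrees with the 210 mm given. I'll move over the rod and turn the jaws across it.

>>> {"fn": "carry_out", "kwargs": {"motion": [[[-0.4,-2.6,-2.74,-0.08,0,0,8.5],[-0.8,-5.2,-5.48,-0.16,0,0,8.5],[-1.2,-7.8,-8.22,-0.24,0,0,8.5],[-1.6,-10.4,-10.96,-0.32,0,0,8.5],[-2,-13,-13.7,-0.4,0,0,8.5]]]}}

```text
time_s: 0.52
position: [0.2393, -0.3699, 0.2622]
tool_rot: [[-0.0, 0.613, -0.79], [0.001, -0.79, -0.613], [-1.0, -0.001, -0.0]]
ft_force: [0.8, -0.5, 0.1]
grip_width: 0.0848
```

>>> {"fn": "carry_out", "kwargs": {"motion": [[[-0.4,-1.3,-3.5,-0.08,0,0,8.5],[-0.8,-2.6,-7.1,-0.16,0,0,8.5],[-1.2,-4.0,-10.6,-0.24,0,0,8.5],[-1.6,-5.3,-14.2,-0.32,0,0,8.5],[-2,-6.6,-17.7,-0.4,0,0,8.5]]]}}

```text
time_s: 0.93
position: [0.3393, -0.2095, 0.2824]
tool_rot: [[-0.0, 0.872, -0.489], [0.0, -0.489, -0.872], [-1.0, -0.0, -0.0]]
ft_force: [0.5, -1.1, -0.3]
grip_width: 0.0848
```

>>> {"fn": "carry_out", "kwargs": {"motion": [[[-0.4,0.16,-3.76,-0.08,0,0,8.5],[-0.8,0.3,-7.5,-0.16,0,0,8.5],[-1.2,0.5,-11.3,-0.24,0,0,8.5],[-1.6,0.6,-15,-0.32,0,0,8.5],[-2,0.8,-18.8,-0.378,0,0,8.5]]]}}

```text
time_s: 1.35
position: [0.4388, -0.0498, 0.3024]
tool_rot: [[-0.0, 0.991, -0.132], [0.0, -0.132, -0.991], [-1.0, -0.0, 0.0]]
ft_force: [0.4, -1.3, 0.5]
grip_width: 0.0848
```

```bash
python3 - <<'E'
from rig import env
from h import *
s=env.observe();print(s["time_s"],s["position"],s["tool_rot"].round(3),s["q"].round(1))
g=env.get_image("wrist");pickle.dump(g,open("w1.pkl","wb"))
cv2.imwrite("pics/w1.png",g["image"][...,::-1]);print(g["fov_y"],g["cx"],g["cy"],-g["R"].T@g["t"],g["R"].round(3))
E
```

```text
1.35 [ 0.43877809 -0.04978849  0.3024376 ] [[-0.     0.991 -0.132]
 [ 0.    -0.132 -0.991]
 [-1.    -0.     0.   ]] [-21.9   8.3  83.2  -0.   88.4 -14.3]
60.16501354339541 321.32644522554574 243.58748735789644 [0.44751975 0.01690781 0.43343397] [[ 0.991 -0.132 -0.001]
 [-0.127 -0.955  0.267]
 [-0.036 -0.264 -0.964]]
```

View pics/w1.png

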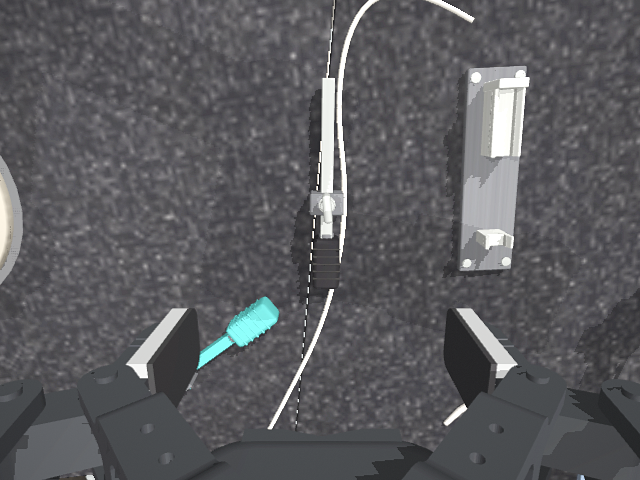

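The wrist view shows the rod from its tip at (328,78) to the handle end at (325,288), with the cable passing at the handle's side. The block's plate has corner screw heads at about (476,77), (520,75), (467,264) and (506,265).

```bash
python3 - <<'E'
from h import *
g=pickle.load(open("w1.pkl","rb"));im=g["image"];gr=cv2.cvtColor(im,6)
# screw heads: bright blobs
pts=[]
for u,v in [(476,77),(520,75),(467,264),(506,265)]:
    p=gr[v-9:v+10,u-9:u+10].astype(int);m=(p>185).astype(np.uint8)
    n,l,st,c=cv2.connectedComponentsWithStats(m)
    i=min(range(1,n),key=lambda i:np.hypot(*(c[i]-9))+ (99 if st[i][4]<6 else 0));uv=c[i]+[u-9,v-9];pts.append(ray(g,*uv,.012)[:2]);print(uv,st[i],pts[-1])
P=np.array(pts);c=P.mean(0);ax=(P[2]+P[3]-P[0]-P[1]);ax/=np.hypot(*ax)
print("plate c",c,"axis",ax,"deg",np.degrees(np.arctan2(ax[1],ax[0])),"L",np.hypot(*(P[2]-P[0])),np.hypot(*(P[3]-P[1])),np.hypot(*(P[1]-P[0])),np.hypot(*(P[2]-P[3])))
# rod rows: bright span
for v in list(range(74,90,2))+list(range(90,190,12))+[215,220,225,230,234,238,242]:
    r=gr[v,310:338];b=np.where(r>150)[0]; print(v,(b.min()+310,b.max()+310) if len(b) else None, end=" ")
print()
for v in range(236,296,6):
    r=gr[v,300:360];print(v,r[::2])
E
cat > crop.py <<'E'
E
python3 - <<'E'
from h import *
g=pickle.load(open("w1.pkl","rb"));im=g["image"]
a=cv2.resize(im[60:300,290:360,::-1],None,fx=2.5,fy=2.5,interpolation=2)
b=cv2.resize(im[60:300,450:540,::-1],None,fx=2.5,fy=2.5,interpolation=2)
c=cv2.resize(im[185:295,300:355,::-1],None,fx=5.4,fy=5.4,interpolation=2)[:600]
cv2.imwrite("pics/c2.png",np.hstack([cv2.copyMakeBorder(x,0,600-x.shape[0],0,4,0) for x in(a,b,c)]))
E
```

```text
[475.63636364  77.04040404] [ 4  4 11 11 99] [0.59869089 0.04453211]
[519.91866029  78.25358852] [  0   4  19  15 209] [0.64034389 0.03787468]
[466.59322034 262.84745763] [ 5  4  9  9 59] [ 0.58280781 -0.1404394 ]
[505.97058824 260.94117647] [ 5  1  9  9 68] [ 0.62454525 -0.14384947]
plate c [ 0.61159696 -0.05047052] axis [-0.08607719 -0.99628847] deg -94.93797057615166 L 0.18565218159153968 0.1824095979789928 0.04218167125113343 0.04187651116535508
74 (np.int64(326), np.int64(328)) 76 (np.int64(326), np.int64(327)) 78 (np.int64(322), np.int64(334)) 80 (np.int64(322), np.int64(334)) 82 (np.int64(322), np.int64(334)) 84 (np.int64(322), np.int64(334)) 86 (np.int64(322), np.int64(337)) 88 (np.int64(322), np.int64(337)) 90 (np.int64(322), np.int64(337)) 102 (np.int64(322), np.int64(337)) 114 (np.int64(322), np.int64(337)) 126 (np.int64(322), np.int64(333)) 138 (np.int64(322), np.int64(337)) 150 (np.int64(320), np.int64(333)) 162 (np.int64(322), np.int64(333)) 174 (np.int64(317), np.int64(332)) 186 (np.int64(316), np.int64(332)) 215 (np.int64(314), np.int64(331)) 220 (np.int64(313), np.in
[... 699 characters left out ...]
3  48  61  66  66  67  67  69  69  70  70  71
  64  50 255  80  83  72  64  66  67  73  81  93]
266 [ 55  52  53  52  44 235  48  48  60  67  67  66  69  69  70  70  71  72
  65  58  78  80  81  84  85  80  76  78  82  86]
272 [50 53 57 62 65 31 45 55 59 64 63 63 63 65 66 67 69 68 66 66 75 69 76 84
 97 99 87 79 78 76]
278 [ 64  64  58  65 137  35  56  87  85  76  76  76  76  75  78  79  80  79
  87  86  88  75  75  79  78  72  69  69  74  76]
284 [ 55  58  57  59  43  47  48  48  63  68  70  69  70  69  70  71  73  72
  65  66 138 108  89  82  72  67  67  76  73  67]
290 [ 57  64  72  68 236  68  63  57  60  64  62  58  55  51  35 255 255  66
  73  70  68  67  67  73  75  70  63  64  68  78]
```

View pics/c2.png

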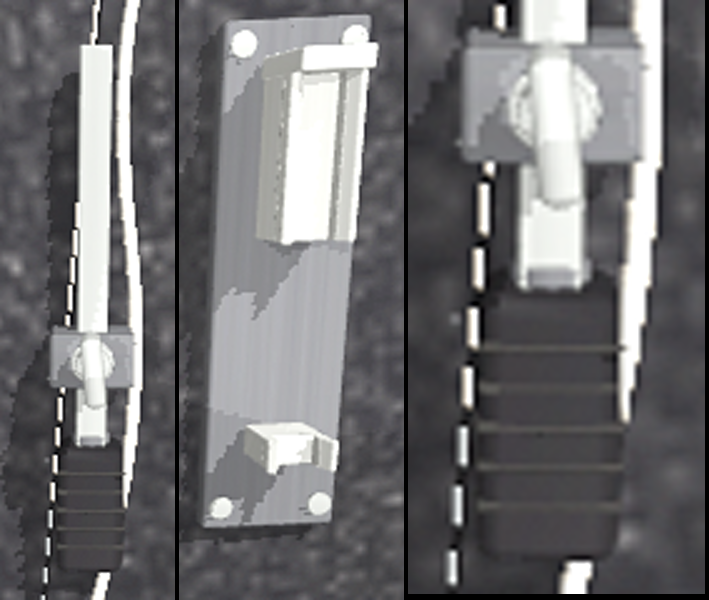

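Crop: the collar is about 34 mm from the handle, with the wing along the rod and the cable beside the handle. The block's groove floor shows as a bright strip. I'll now work out the grasp and the block's frame.

```bash
python3 - <<'E'
from h import *
g=pickle.load(open("w1.pkl","rb"));im=g["image"];gr=cv2.cvtColor(im,6)
for v in (100,125,150): print(v,list(zip(range(480,530),gr[v,480:530].tolist())))
for u in (500,508): print(u,list(zip(range(76,94),gr[76:94,u].tolist())),list(zip(range(150,162),gr[150:162,u].tolist())))
print(gr[224:254:2,470:520:2])
tip=ray(g,328,77.5,.02);
L=[ray(g,u,v,.02)[:2] for u,v in[(328,78.5),(327.5,126),(326.5,186),(326,230)]]
print(np.array(L)); d=L[3]-L[0];print("rod deg",np.degrees(np.arctan2(d[1],d[0])))
for n,u,v,z in[("hstart",325.5,239,.028),("hend",324,288,.028),("hleft",314.5,262,.028),("hright",339,262,.028),("col",327,204,.028),("scr",326.7,204,.03)]:print(n,ray(g,u,v,z))
E
```

```text
100 [(480, 143), (481, 142), (482, 140), (483, 143), (484, 164), (485, 161), (486, 159), (487, 161), (488, 162), (489, 162), (490, 166), (491, 163), (492, 159), (493, 157), (494, 205), (495, 255), (496, 255), (497, 255), (498, 251), (499, 252), (500, 252), (501, 251), (502, 253), (503, 253), (504, 251), (505, 253), (506, 253), (507, 253), (508, 252), (509, 252), (510, 250), (511, 253), (512, 252), (513, 209), (514, 153), (515, 168), (516, 212), (517, 224), (518, 211), (519, 210), (520, 208), (521, 209), (522, 235), (523, 255), (524, 255), (525, 58), (526, 71), (527, 81), (528, 87), (529, 92)]
125 [(480, 141), (481, 142), (482, 154), (483, 164), (484, 163), (485, 162), (486, 165), (487, 163), (488, 161), (489, 147), (490, 160), (491, 157), (492, 183), (493, 254), (494, 255), (495, 255), (496, 255), (497, 255), (498, 255), (499, 255), (500, 255), (501, 255), (502, 255), (503, 255), (504, 255), (505, 255), (506, 255), (507, 253), (508, 253), (509, 254), (510, 254), (511, 231), (512, 153), (513, 155), (514, 173), (515, 224), (516, 211), (517, 210), (518, 208), (519, 209), (520, 235), (52
[... 2668 characters left out ...]
2 123 120 120 122 129 255 252 114 163 160 168 161 160 164 163
  161 162 180 150  70  83  90]
 [121 121 122 123 120 121 122 122 122 135 161 160 160 168 160 160 163 163
  161 160 166  94  81  79  75]
 [122 120 123 122 119 120 123 125 121 126 161 159 161 165 161 162 163 164
  161 161 166  71  85  80  76]]
[[ 0.45935691  0.06097942]
 [ 0.45341683  0.01878168]
 [ 0.44503031 -0.0381602 ]
 [ 0.43869382 -0.08282597]]
rod deg -98.17674007193581
hstart [ 0.43714962 -0.09011867  0.028     ]
hend [ 0.42870717 -0.14250593  0.028     ]
hleft [ 0.42276472 -0.11287621  0.028     ]
hright [ 0.44773025 -0.11620681  0.028     ]
col [ 0.44327029 -0.05480227  0.028     ]
scr [ 0.44299855 -0.05440944  0.03      ]
```

```bash
python3 - <<'E'
from h import *
g=pickle.load(open("w1.pkl","rb"))
ax=np.array([-.0159,-.1850]);ax/=np.hypot(*ax);n=np.array([-ax[1],ax[0]]) # n ~ +x world
c0=np.array([.6116,-.0497])
def f(l,u,v,z):
    p=ray(g,u,v,z)[:2];q=p-c0;print(l,p.round(4),"along %.4f across %.4f"%(q@ax,q@n))
for v,a,b,c in((100,494,513.3,524.7),(125,492,511.5,522.7),(150,490.8,509.5,520.7)):
    f("lipL",a,v,.042);f("lipR",c,v,.042);f("floorR-8mm",b,v,.03)
f("wallinner top",500,87.7,.048);f("wallinner top",508,87.3,.048);f("wall outer",508,77.3,.048);
f("blockend floor",500,156,.03);f("blockend floor",508,155.5,.03)
f("post floor near",494,234,.03);f("post floor far",494,245.5,.03)
f("post floorR",502.5,240,.03);f("post lip R",512.7,242,.042);f("post lipL",485.5,242,.042)
E
```

```text
lipL [0.6035 0.0211] along -0.0699 across -0.0141
lipR [0.6307 0.0175] along -0.0686 across 0.0133
floorR-8mm [0.626  0.0189] along -0.0696 across 0.0084
lipL [ 6.013e-01 -2.000e-04] along -0.0484 across -0.0145
lipR [ 0.6289 -0.0039] along -0.0471 across 0.0133
floorR-8mm [ 0.6241 -0.0032] along -0.0474 across 0.0084
lipL [ 0.5997 -0.0224] along -0.0262 across -0.0142
lipR [ 0.627 -0.026] along -0.0249 across 0.0133
floorR-8mm [ 0.6219 -0.026 ] along -0.0245 across 0.0083
wallinner top [0.6066 0.0306] along -0.0796 across -0.0119
wallinner top [0.6135 0.03  ] along -0.0796 across -0.0049
wall outer [0.6136 0.0382] along -0.0878 across -0.0055
blockend floor [ 0.6129 -0.0304] along -0.0194 across -0.0004
blockend floor [ 0.6204 -0.0309] along -0.0195 across 0.0072
post floor near [ 0.6055 -0.1068] along 0.0574 across -0.0012
post floor far [ 0.6052 -0.1189] along 0.0695 across -0.0004
post floorR [ 0.6138 -0.1142] along 0.0641 across 0.0078
post lip R [ 0.6188 -0.1137] along 0.0631 across 0.0126
post lipL [ 0.5924 -0.1102] along 0.0619 across -0.0140
```

The checks agree: wall to block end measures 60.2 mm, the post is 12 mm thick and starts 137 mm from the wall, and both lips give the same centre line. I'll grasp the handle now.

>>> {"fn": "carry_out", "kwargs": {"motion": [[[3.2,0.1,1.4,0.005,0,0,8.5],[6.5,0.2,2.8,0.01,0,0,8.5],[10,0.3,4.2,0.01,0,0,8.5],[13,0.35,5.6,0.01,0,0,8.5],[16.4,0.35,6.8,0.01,0,0,7]]], "grip_force": 90}}

```text
time_s: 1.82
position: [0.4324, -0.1203, 0.1372]
tool_rot: [[0.001, 0.989, -0.146], [-0.001, -0.146, -0.989], [-1.0, 0.001, 0.0]]
ft_force: [0.9, -0.6, 0.1]
grip_width: 0.0751
```

>>> {"fn": "carry_out", "kwargs": {"motion": [[[3,0,0,0,0,0,7],[6,0,0,0,0,0,7],[9,0,0,0,0,0,7],[11,0,0,0,0,0,7],[12,0,0,0,0,0,7]]]}}

```text
time_s: 2.23
position: [0.4314, -0.1191, 0.0159]
tool_rot: [[-0.004, 0.989, -0.147], [0.002, -0.147, -0.989], [-1.0, -0.004, -0.002]]
ft_force: [0.3, -0.0, 0.4]
grip_width: 0.0703
```

>>> {"fn": "carry_out", "kwargs": {"motion": [[[0,0,0,0,0,0,5],[0,0,0,0,0,0,4],[0,0,0,0,0,0,2],[0,0,0,0,0,0,2],[0,0,0,0,0,0,2]]], "grip_force": 90}}

```text
time_s: 2.65
position: [0.4331, -0.1199, 0.0195]
tool_rot: [[0.002, 0.989, -0.146], [-0.001, -0.146, -0.989], [-1.0, 0.002, 0.001]]
ft_force: [-1.2, -0.1, 7.2]
grip_width: 0.0261
```

>>> {"fn": "carry_out", "kwargs": {"motion": [[[0,0,0,0,0,0,2],[0,0,0,0,0,0,2],[0,0,0,0,0,0,2],[0,0,0,0,0,0,2],[0,0,0,0,0,0,2]]]}}

```text
time_s: 3.07
position: [0.4331, -0.1199, 0.0195]
tool_rot: [[0.002, 0.989, -0.146], [-0.001, -0.146, -0.989], [-1.0, 0.002, 0.001]]
ft_force: [-0.2, 0.7, 6.7]
grip_width: 0.026
```

>>> {"fn": "carry_out", "kwargs": {"motion": [[[-1,0,0,0,0,0,2],[-3,0,0,0,0,0,2],[-6,0,0,0,0,0,2],[-9,0,0,0,0,0,2],[-10,0,0,0,0,0,2]]]}}

```text
time_s: 3.48
position: [0.4336, -0.1201, 0.1223]
tool_rot: [[0.005, 0.989, -0.146], [-0.003, -0.146, -0.989], [-1.0, 0.006, 0.002]]
ft_force: [1.3, -0.8, -3.8]
grip_width: 0.0262
```

>>> {"fn": "carry_out", "kwargs": {"motion": [[[0,0,0,0,0,0,2],[0,0,0,0,0,0,2]]]}}

```text
time_s: 3.65
position: [0.4324, -0.1195, 0.1186]
tool_rot: [[0.001, 0.989, -0.146], [-0.001, -0.146, -0.989], [-1.0, 0.001, 0.001]]
ft_force: [0.3, 1.0, -4.4]
grip_width: 0.0262
```

```bash
python3 - <<'E'
from rig import env
from h import *
s=env.observe();print(s["time_s"],s["position"],s["tool_rot"].round(3),s["ft_force"],s["wrist_torque"])
d={n:env.get_image(n) for n in("wrist","scene")};d["s"]=s;pickle.dump(d,open("w2.pkl","wb"))
w=d["wrist"]["image"];sc=cv2.resize(d["scene"]["image"][140:300,280:440],(480,480),interpolation=2)
cv2.imwrite("pics/w2.png",cv2.resize(np.hstack([w,sc]),(800,343))[...,::-1])
g=d["wrist"];R=s["tool_rot"];p=s["position"]
print("cam in tool",R.T@(-g["R"].T@g["t"]-p))
E
```

```text
3.65 [ 0.43242455 -0.11949664  0.11855866] [[ 0.001  0.989 -0.146]
 [-0.001 -0.146 -0.989]
 [-1.     0.001  0.001]] [ 0.29822673  0.98311219 -4.38087862] [-0.18035161  0.03565914  0.04734487]
cam in tool [-0.13098384 -0.00021753 -0.06726551]
```

View pics/w2.png

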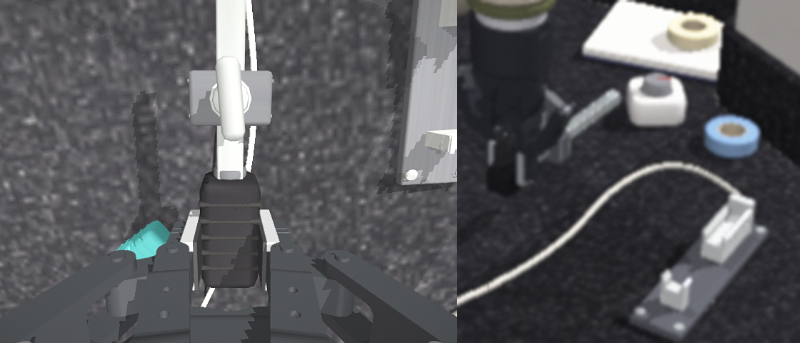

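The rod is held square between the pads with the wing along it. The tip is at roughly scene pixel (356,184). I'll check the pitch by intersecting that ray with the rod's vertical plane.

```bash
python3 - <<'E'
from h import *
d=pickle.load(open("w2.pkl","rb"));g=d["scene"];s=d["s"]
R=s["tool_rot"];p=s["position"];n=R[:,1]
def pl(g,u,v,off=0):
    f,cx,cy=K(g);c=-g["R"].T@g["t"];r=g["R"].T@np.array([(u-cx)/f,(v-cy)/f,1]);r/=np.linalg.norm(r)
    X=c+r*((p+off*n-c)@n)/(r@n);q=X-p;return X.round(4),"fwd(-z) %.4f up %.4f"%(-q@R[:,2],q[2])
im=g["image"];gr=cv2.cvtColor(im,6)
m=(gr>125).astype(np.uint8)[172:225,312:362]
for r in m: print("".join(".#"[x] for x in r))
# expected pixel of level rod: axis points
for f in (182.5,112,60,30): print(f,proj(g,p-R[:,2]*f/1000+np.array([0,0,0.])))
print(pl(g,356,184.5))
E
```

```text
..................................................
..................................................
..................................................
..................................................
..................................................
.................................................#
................................................##
................................................##
................................................##
................................................##
.......................................###......##
..........#..........................#######....##
..........###........................#######....##
...........###.....................#########....##
............###...................#########.....##
.............###.................##########.....##
...............##..............##########.......##
..............................##########........##
..................###........##########..........#
..................##.......##########............#
..........................##########.............#
........................#####
[... 1235 characters left out ...]
..........
..................................................
..................................................
..................................................
.................................................#
...............................................###
.............................................#####
............................................######
182.5 (np.float64(352.7970171974543), np.float64(181.9202788301942))
112 (np.float64(335.3175719321243), np.float64(194.7206499332145))
60 (np.float64(321.59252672783407), np.float64(204.7716366409627))
30 (np.float64(313.3265160277057), np.float64(210.82491824670376))
(array([0.4613, 0.0755, 0.1049]), 'fwd(-z) 0.1971 up -0.0136')
```

```bash
python3 - <<'E'
from h import *
d=pickle.load(open("w2.pkl","rb"));g=d["wrist"];s=d["s"];gr=cv2.cvtColor(g["image"],6)
R=s["tool_rot"];p=s["position"]
print(gr[225:262,322]); print(gr[85:185:1,370])
for n,u,v,h in[("handle start",322,240,.0085),("collar front",370,98,.0085),("collar back",370,174,.0085)]:
    print(n,R.T@(ray(g,u,v,p[2]+h)-p))
for v in (20,40,60):
    r=gr[v,290:350];b=np.where(r>140)[0];print(v,b.min()+290,b.max()+290)
    print(R.T@(ray(g,(b.min()+b.max())/2+290,v,p[2])-p))
E
```

```text
[253 253 253 253 253 253 253 253 253 253 253 253 254 255 162 151 180 179
 177 175 175 176 175 176 175 176 128  63  57  61  64  65  68  72  73  75
  78]
[ 86  86  86  84  85  84  86  87  88  86  85  82  77 108 161 179 178 177
 175 177 177 177 177 177 178 177 177 177 177 177 177 177 177 177 176 175
 175 176 174 174 174 173 173 172 172 172 172 171 172 172 171 170 171 168
 168 170 170 172 172 172 172 171 173 173 173 175 176 176 173 172 174 172
 172 172 172 173 173 173 173 173 173 172 172 173 173 166 155 141 128 111
  98 101 101 100  94  91  88  84  80  80]
handle start [-8.51840960e-03 -8.12011305e-05 -3.44921380e-02]
collar front [-0.00852669  0.0133146  -0.07557726]
collar back [-0.00851483  0.0139768  -0.05451614]
20 303 349
[-5.05780587e-05  1.03931830e-03 -9.71947033e-02]
40 303 349
[-4.77941072e-05  1.05518176e-03 -9.19839485e-02]
60 303 349
[-4.49437397e-05  1.07142368e-03 -8.66488820e-02]
```

>>> {"fn": "carry_out", "kwargs": {"motion": [[[0,3.5,0.4,-0.012,0,0,2],[0,7,0.8,-0.024,0,0,2],[0,10.5,1.2,-0.036,0,0,2],[0,14,1.6,-0.05,0,0,2],[0,17.4,2,-0.061,0,0,2]]]}}

```text
time_s: 4.17
position: [0.6028, -0.1649, 0.1164]
tool_rot: [[-0.003, 0.996, -0.085], [0.001, -0.085, -0.996], [-1.0, -0.003, -0.001]]
ft_force: [0.6, -1.4, -2.7]
grip_width: 0.0264
```

>>> {"fn": "carry_out", "kwargs": {"motion": [[[1,0,0,0,0,0,2],[2,0,0,0,0,0,2],[2.5,0,0,0,0,0,2],[3,0,0,0,0,0,2],[3,0,0,0,0,0,2]]]}}

```text
time_s: 4.58
position: [0.6005, -0.1644, 0.0869]
tool_rot: [[-0.003, 0.996, -0.086], [0.001, -0.086, -0.996], [-1.0, -0.003, -0.001]]
ft_force: [0.5, 0.9, -2.8]
grip_width: 0.0264
```

>>> {"fn": "carry_out", "kwargs": {"motion": [[[0,0,0,0,0,0,2],[0,0,0,0,0,0,2]]]}}

```text
time_s: 4.75
position: [0.6016, -0.1649, 0.0889]
tool_rot: [[0.001, 0.996, -0.086], [-0.0, -0.086, -0.996], [-1.0, 0.001, 0.0]]
ft_force: [-0.2, 0.3, -2.6]
grip_width: 0.0261
```

```bash
python3 - <<'E'
from rig import env
from h import *
s=env.observe();print(s["time_s"],s["position"],s["tool_rot"].round(4),s["ft_force"],s["wrist_torque"])
d={n:env.get_image(n) for n in("wrist","scene")};d["s"]=s;pickle.dump(d,open("w3.pkl","wb"))
w=d["wrist"]["image"];sc=cv2.resize(d["scene"]["image"][190:310,340:460],(480,480),interpolation=2)
cv2.imwrite("pics/w3.png",cv2.resize(np.hstack([w,sc]),(800,343))[...,::-1])
R=s["tool_rot"];p=s["position"];ax=np.array([-.0856,-.9963]);n=np.array([.9963,-.0856]);o=np.array([.6094,-.0750])
q=p[:2]-o;print("TCP along %.4f across %.4f"%(q@ax,q@n),"z deg",np.degrees(np.arctan2(R[1,2],R[0,2])))
E
```

```text
4.75 [ 0.60163941 -0.1648544   0.08889509] [[ 6.000e-04  9.963e-01 -8.600e-02]
 [-3.000e-04 -8.600e-02 -9.963e-01]
 [-1.000e+00  6.000e-04  2.000e-04]] [-0.22464614  0.29990821 -2.62358546] [-0.13153778  0.00843169  0.03769993]
TCP along 0.0902 across -0.0000 z deg -94.93405359989812
```

View pics/w3.png

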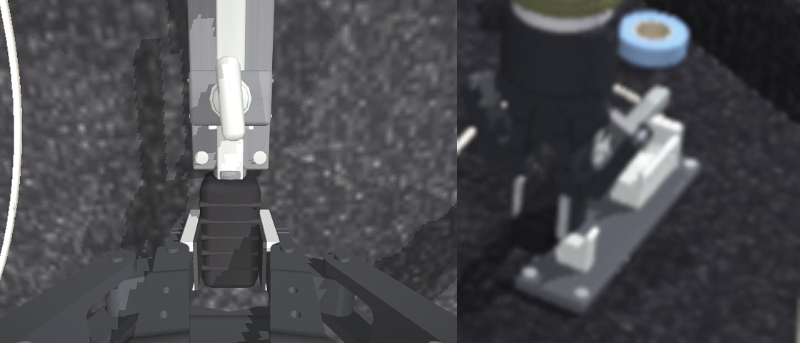

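The plate's screw heads sit symmetrically about the rod (202 and 260, rod at 230), so the alignment is good. Lowering.

>>> {"fn": "carry_out", "kwargs": {"motion": [[[1,0,0,0,0,0,2],[2,0,0,0,0,0,2],[3,0,0,0,0,0,2],[3.6,0,0,0,0,0,2],[3.9,0,0,0,0,0,2]]]}}

```text
time_s: 5.27
position: [0.6023, -0.166, 0.0499]
tool_rot: [[0.002, 0.996, -0.086], [-0.002, -0.086, -0.996], [-1.0, 0.002, 0.002]]
ft_force: [-5.0, -0.0, 14.9]
grip_width: 0.026
```

>>> {"fn": "carry_out", "kwargs": {"motion": [[[0.2,0,0,0,0,0,2],[0.4,0,0,0,0,0,2],[0.6,0,0,0,0,0,2],[0.7,0,0,0,0,0,2],[0.7,0,0,0,0,0,2]]]}}

```text
time_s: 5.68
position: [0.6016, -0.1636, 0.0413]
tool_rot: [[-0.001, 0.996, -0.086], [0.002, -0.086, -0.996], [-1.0, -0.001, -0.002]]
ft_force: [0.1, 6.1, -0.2]
grip_width: 0.0257
```

```bash
python3 - <<'E'
from rig import env
from h import *
s=env.observe();print(s["time_s"],s["position"],s["tool_rot"].round(4),s["ft_force"],s["wrist_torque"])
E
```

```text
5.6833 [ 0.60155682 -0.16358151  0.04129485] [[-0.001   0.9963 -0.0858]
 [ 0.0024 -0.0858 -0.9963]
 [-1.     -0.0012 -0.0023]] [ 0.12020889  6.12438809 -0.17042847] [ 0.93989674 -0.1465798  -0.033327  ]
```

```bash
python3 - <<'E'
from rig import env
from h import *
s=env.observe();d={n:env.get_image(n) for n in("wrist","scene")};d["s"]=s;pickle.dump(d,open("w4.pkl","wb"))
w=d["wrist"]["image"];sc=cv2.resize(d["scene"]["image"][200:320,340:460],(480,480),interpolation=2)
cv2.imwrite("pics/w4.png",cv2.resize(np.hstack([w,sc]),(800,343))[...,::-1])
E
```

```text
(no output)
```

View pics/w4.png

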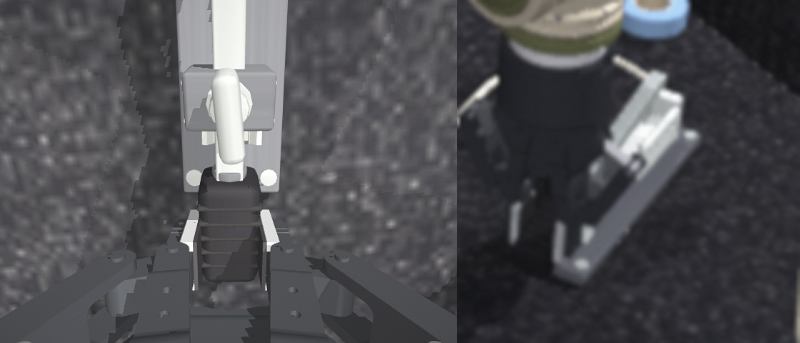

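The rod came down tip-up because the collar landed on the post. In the wrist view the collar sits right over it, so my 8 mm offset was too much. I'll lift, measure the pitch, level it by tilting the tool, and place it 6 mm further towards the wall.

>>> {"fn": "carry_out", "kwargs": {"motion": [[[-0.5,0,0,0,0,0,2],[-1.5,0,0,0,0,0,2],[-3,0,0,0,0,0,2],[-4.5,0,0,0,0,0,2],[-5,0,0,0,0,0,2]]]}}

```text
time_s: 6.2
position: [0.6025, -0.1655, 0.0947]
tool_rot: [[0.003, 0.996, -0.086], [-0.002, -0.086, -0.996], [-1.0, 0.003, 0.002]]
ft_force: [0.3, -0.4, -2.2]
grip_width: 0.0261
```

>>> {"fn": "carry_out", "kwargs": {"motion": [[[0,0,0,0,0,0,2],[0,0,0,0,0,0,2]]]}}

```text
time_s: 6.37
position: [0.6015, -0.165, 0.092]
tool_rot: [[-0.0, 0.996, -0.086], [-0.0, -0.086, -0.996], [-1.0, -0.0, 0.0]]
ft_force: [0.1, 0.6, -3.2]
grip_width: 0.0261
```

```bash
python3 - <<'E'
from rig import env
from h import *
s=env.observe();print(s["time_s"],s["position"],s["tool_rot"].round(4),s["ft_force"],s["wrist_torque"])
d={n:env.get_image(n) for n in("wrist","scene")};d["s"]=s;pickle.dump(d,open("w5.pkl","wb"))
w=d["wrist"]["image"];sc=cv2.resize(d["scene"]["image"][180:300,340:460],(480,480),interpolation=2)
cv2.imwrite("pics/w5.png",cv2.resize(np.hstack([w,sc]),(800,343))[...,::-1])
g=d["scene"];R=s["tool_rot"];p=s["position"]
for pit in (0,.1,.2,.3,.4):
    f=np.cos(pit)*-R[:,2]+np.sin(pit)*np.array([0,0,1]);h=p-R[:,2]*.004-[0,0,.0055]
    print(pit,[np.round((np.array(proj(g,h+f*l+[0,0,.006]))-[340,180])*4*343/480+[457,0]) for l in(.1825,.1)])
E
```

```text
6.3667 [ 0.60154892 -0.16496604  0.09200114] [[-3.000e-04  9.963e-01 -8.600e-02]
 [-1.000e-04 -8.600e-02 -9.963e-01]
 [-1.000e+00 -3.000e-04  2.000e-04]] [ 0.05880001  0.62274855 -3.1601889 ] [-0.14903343  0.0166908  -0.01758174]
0 [array([661., 109.]), array([612., 161.])]
0.1 [array([663.,  89.]), array([613., 150.])]
0.2 [array([663.,  70.]), array([613., 140.])]
0.3 [array([663.,  52.]), array([613., 130.])]
0.4 [array([662.,  36.]), array([612., 121.])]
```

View pics/w5.png

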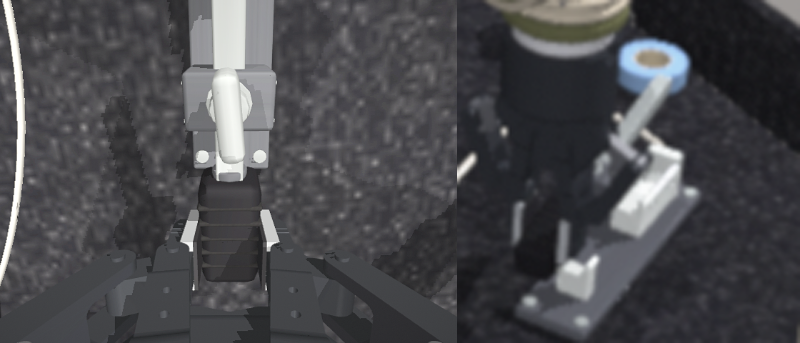

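The wrist picture shows a wider, nearer collar, and the scene picture has the tip at about (663,82). Both mean the tip is up. I'll refine the pitch numerically.

```bash
python3 - <<'E'
from h import *
for k in("w2","w3","w5"):
    d=pickle.load(open(k+".pkl","rb"));g=d["wrist"];gr=cv2.cvtColor(g["image"],6).astype(int);s=d["s"]
    for v in (112,130,150): 
        r=np.diff(gr[v]);a=250+np.argmax(np.abs(r[250:275]));b=360+np.argmax(np.abs(r[360:395]));print(k,v,a,b,b-a)
    print(gr[85:115,282].tolist() , gr[165:190,282].tolist())
d=pickle.load(open("w5.pkl","rb"));g=d["scene"];gr=cv2.cvtColor(g["image"],6)
for r in gr[202:232,382:404]: print("".join("%4d"%x for x in r))
s=d["s"];R=s["tool_rot"];p=s["position"]
for pit in (0,.1,.15,.2,.25):
    u=np.sin(pit)*R[:,2]+np.cos(pit)*np.array([0,0,1]);f=np.cos(pit)*-R[:,2]+np.sin(pit)*np.array([0,0,1]);h=p-R[:,2]*.004-[0,0,.0055]
    print(pit,[np.round(proj(g,h+f*.1825+u*a+R[:,1]*b),1) for a,b in((.006,-.006),(.006,.006),(-.006,.006))])
E
```

```text
w2 112 263 382 119
w2 130 264 380 116
w2 150 265 379 114
[91, 86, 85, 84, 81, 78, 76, 74, 72, 77, 79, 79, 80, 131, 168, 178, 178, 176, 175, 177, 175, 175, 177, 176, 177, 177, 175, 176, 176, 175] [133, 131, 131, 132, 131, 129, 127, 125, 123, 116, 96, 101, 102, 103, 107, 108, 109, 114, 115, 114, 110, 108, 104, 103, 98]
w3 112 263 382 119
w3 130 264 380 116
w3 150 265 379 114
[159, 158, 158, 158, 158, 159, 158, 159, 159, 157, 157, 157, 159, 139, 151, 164, 164, 162, 161, 163, 163, 163, 165, 165, 164, 165, 163, 163, 163, 163] [121, 120, 120, 120, 121, 118, 117, 116, 112, 104, 102, 160, 123, 120, 120, 121, 121, 120, 120, 120, 120, 121, 120, 121, 120]
w5 112 254 387 133
w5 130 256 385 129
w5 150 257 383 126
[150, 151, 152, 151, 155, 105, 80, 81, 80, 78, 135, 137, 138, 135, 134, 139, 148, 157, 158, 156, 152, 150, 149, 147, 146, 145, 148, 147, 148, 147] [113, 113, 113, 114, 115, 116, 115, 114, 115, 116, 114, 114, 114, 115, 111, 108, 104, 100, 92, 114, 113, 113, 114, 114, 114]
  39  39  39  41  41  41  39  41  41  43  51  55  51  53 101 173 207 217 218 218 212 192
  39  38  39  38  38  39  39 
[... 2221 characters left out ...]
 39  41  42  46  61 108 160 169 169 178 182 172 153 132 103  72
  39  39  39  38  39  38  39  40  41  43  52  99 158 176 179 183 183 160 136 106  72  52
  39  39  40  39  39  39  39  40  40  41  45  81 136 166 178 182 180 160 128  84  55  48
  39  39  39  40  39  39  39  39  40  40  43  65 100 134 163 176 179 170 142  97  64  52
0 [array([408.7, 217.2]), array([413.7, 218.9]), array([413.2, 223.5])]
0.1 [array([409.2, 210.4]), array([414.3, 212.1]), array([414. , 216.5])]
0.15 [array([409.4, 207.2]), array([414.5, 208.8]), array([414.3, 213.1])]
0.2 [array([409.4, 204. ]), array([414.6, 205.7]), array([414.5, 209.8])]
0.25 [array([409.3, 200.9]), array([414.5, 202.6]), array([414.6, 206.6])]
```

>>> {"fn": "carry_out", "kwargs": {"motion": [[[0,0,-0.3,0,-0.06,0,2],[0,0,-0.6,0,-0.12,0,2],[0,0,-0.75,0,-0.17,0,2],[0,0,-0.75,0,-0.17,0,2],[0,0,-0.75,0,-0.17,0,2]]]}}

```text
time_s: 6.88
position: [0.6022, -0.1567, 0.0916]
tool_rot: [[-0.016, 0.996, -0.083], [-0.167, -0.085, -0.982], [-0.986, -0.001, 0.167]]
ft_force: [-1.2, -0.1, -2.6]
grip_width: 0.026
```

```bash
python3 - <<'E'
from rig import env
from h import *
s=env.observe();print(s["time_s"],s["position"],s["tool_rot"].round(4),s["ft_force"])
d={n:env.get_image(n) for n in("wrist","scene")};d["s"]=s;pickle.dump(d,open("w6.pkl","wb"))
R=s["tool_rot"];p=s["position"];ax=np.array([-.0856,-.9963]);o=np.array([.6094,-.0750]);q=p[:2]-o
n=np.array([.9963,-.0856]);print("TCP along %.4f across %.4f"%(q@ax,q@n))
for b in (d["wrist"],):
  gr=cv2.cvtColor(b["image"],6);print(gr[80:115,282].tolist(),gr[160:200,282].tolist())
w=d["wrist"]["image"];sc=cv2.resize(d["scene"]["image"][180:300,340:460],(480,480),interpolation=2)
cv2.imwrite("pics/w6.png",cv2.resize(np.hstack([w,sc]),(800,343))[...,::-1])
g=d["scene"];a3=np.array([*ax,0]);
for pit in (-.05,0,.05): 
    f=-a3*np.cos(pit)+np.array([0,0,np.sin(pit)]);h=p-a3*.003-[0,0,.0055]
    print(pit,[np.round((np.array(proj(g,h+f*l+[0,0,.006]))-[340,180])*4*343/480+[457,0]) for l in(.1825,.1)])
E
```

```text
6.8833 [ 0.60224767 -0.15672598  0.09155788] [[-0.0156  0.9964 -0.0834]
 [-0.1667 -0.0848 -0.9824]
 [-0.9859 -0.0014  0.1674]] [-1.15913274 -0.13498448 -2.59535562]
TCP along 0.0820 across -0.0001
[160, 160, 160, 159, 160, 160, 160, 160, 161, 164, 111, 86, 85, 131, 138, 136, 137, 139, 137, 136, 143, 155, 164, 167, 165, 162, 161, 160, 159, 160, 160, 160, 161, 160, 160] [118, 118, 118, 119, 118, 118, 119, 118, 118, 119, 120, 119, 121, 120, 119, 119, 119, 119, 119, 116, 113, 110, 110, 98, 119, 120, 120, 120, 119, 119, 119, 120, 120, 119, 120, 120, 119, 119, 119, 120]
-0.05 [array([663., 115.]), array([616., 163.])]
0 [array([664., 105.]), array([616., 157.])]
0.05 [array([666.,  95.]), array([617., 151.])]
```

View pics/w6.png

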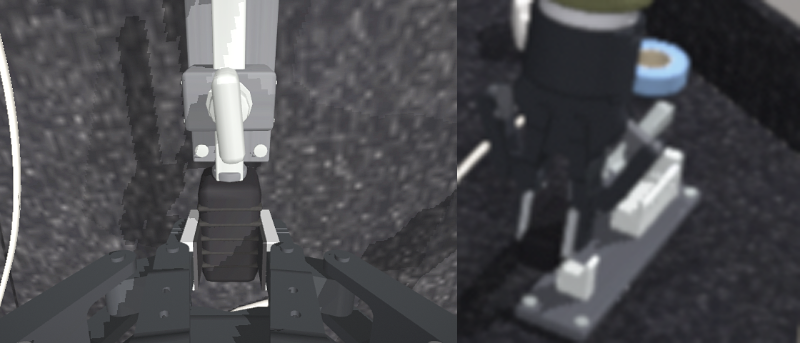

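The rod is nearly level now: the tip is at (668,108) against (664,105) expected. I'll lower along world z, which in tool axes is (0.986, 0, -0.167).

>>> {"fn": "carry_out", "kwargs": {"motion": [[[1,0,-0.17,0,0,0,2],[2,0,-0.34,0,0,0,2],[3,0,-0.51,0,0,0,2],[3.9,0,-0.66,0,0,0,2],[4.3,0,-0.73,0,0,0,2]]]}}

```text
time_s: 7.4
position: [0.6016, -0.1573, 0.0464]
tool_rot: [[-0.017, 0.996, -0.085], [-0.167, -0.086, -0.982], [-0.986, -0.003, 0.168]]
ft_force: [-0.8, 0.9, -3.5]
grip_width: 0.026
```

>>> {"fn": "carry_out", "kwargs": {"motion": [[[0.1,0,-0.02,0,0,0,2],[0.2,0,-0.03,0,0,0,2],[0.3,0,-0.05,0,0,0,2],[0.4,0,-0.07,0,0,0,2],[0.4,0,-0.07,0,0,0,2]]]}}

```text
time_s: 7.82
position: [0.6025, -0.1574, 0.0448]
tool_rot: [[-0.014, 0.996, -0.085], [-0.169, -0.086, -0.982], [-0.986, 0.0, 0.169]]
ft_force: [-0.7, 0.7, -2.9]
grip_width: 0.0261
```

```bash
python3 - <<'E'
from rig import env
from h import *
s=env.observe();print(s["time_s"],s["position"],s["ft_force"],s["wrist_torque"])
d={n:env.get_image(n) for n in("wrist","scene")};d["s"]=s;pickle.dump(d,open("w7.pkl","wb"))
gr=cv2.cvtColor(d["wrist"]["image"],6).astype(int)
for v in (112,130,150): 
        r=np.diff(gr[v]);a=245+np.argmax(np.abs(r[245:275]));b=360+np.argmax(np.abs(r[360:395]));print(v,a,b,b-a)
w=d["wrist"]["image"];sc=cv2.resize(d["scene"]["image"][200:320,340:460],(480,480),interpolation=2)
cv2.imwrite("pics/w7.png",cv2.resize(np.hstack([w,sc]),(800,343))[...,::-1])
E
```

```text
7.8167 [ 0.60250826 -0.15743078  0.04483513] [-0.65153578  0.72599073 -2.9262574 ] [-0.01447253 -0.02493416  0.00155084]
112 245 386 141
130 246 385 139
150 268 384 116
```

>>> {"fn": "carry_out", "kwargs": {"motion": [[[0.1,0,-0.02,0,0,0,2],[0.2,0,-0.03,0,0,0,2],[0.3,0,-0.05,0,0,0,2],[0.3,0,-0.05,0,0,0,2]]]}}

```text
time_s: 8.25
position: [0.6023, -0.1574, 0.0413]
tool_rot: [[-0.015, 0.996, -0.085], [-0.168, -0.086, -0.982], [-0.986, -0.0, 0.169]]
ft_force: [-1.3, 0.8, -2.5]
grip_width: 0.0263
```

```bash
python3 - <<'E'
from rig import env
from h import *
s=env.observe();print(s["time_s"],s["position"],s["ft_force"],s["wrist_torque"])
d={n:env.get_image(n) for n in("wrist","scene")};d["s"]=s;pickle.dump(d,open("w7.pkl","wb"))
w=d["wrist"]["image"];sc=cv2.resize(d["scene"]["image"][200:320,340:460],(480,480),interpolation=2)
cv2.imwrite("pics/w7.png",cv2.resize(np.hstack([w,sc]),(800,343))[...,::-1])
E
```

```text
8.25 [ 0.60230153 -0.15740209  0.04134903] [-1.25106449  0.76083479 -2.53135713] [-0.03532749 -0.0138667   0.00777795]
```

View pics/w7.png

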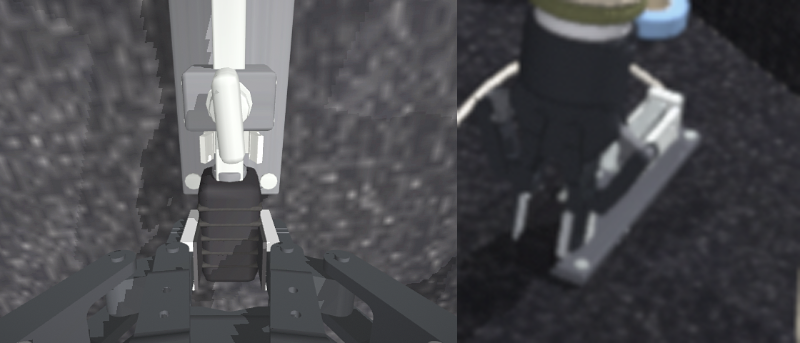

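The picture shows the rod inside both grooves, with the collar clear of the post. I'll lower the last 2 mm, then release.

>>> {"fn": "carry_out", "kwargs": {"motion": [[[0.1,0,-0.02,0,0,0,2],[0.2,0,-0.03,0,0,0,2],[0.2,0,-0.03,0,0,0,2]]]}}

```text
time_s: 8.6
position: [0.6026, -0.1575, 0.0403]
tool_rot: [[-0.014, 0.996, -0.085], [-0.169, -0.086, -0.982], [-0.986, 0.001, 0.169]]
ft_force: [-1.0, 0.4, 5.1]
grip_width: 0.026
```

>>> {"fn": "carry_out", "kwargs": {"motion": [[[0,0,0,0,0,0,3],[0,0,0,0,0,0,4],[0,0,0,0,0,0,5.5],[0,0,0,0,0,0,5.5],[0,0,0,0,0,0,5.5]]]}}

```text
time_s: 9.02
position: [0.6025, -0.1575, 0.0395]
tool_rot: [[-0.014, 0.996, -0.085], [-0.169, -0.086, -0.982], [-0.986, 0.0, 0.169]]
ft_force: [0.3, -0.5, -0.2]
grip_width: 0.055
```

>>> {"fn": "carry_out", "kwargs": {"motion": [[[-1,0,0.17,0,0,0,5.5],[-3,0,0.5,0,0,0,5.5],[-6,0,1,0,0.06,0,5.5],[-9,0,1.5,0,0.12,0,5.5],[-12,0,2,0,0.17,0,5.5]]]}}

```text
time_s: 9.43
position: [0.6024, -0.1567, 0.1637]
tool_rot: [[0.001, 0.996, -0.085], [0.003, -0.085, -0.996], [-1.0, 0.001, -0.003]]
ft_force: [-0.0, 0.6, -0.1]
grip_width: 0.0547
```

>>> {"fn": "carry_out", "kwargs": {"motion": [[[0,0,0,0,0,0,5.5],[0,0,0,0,0,0,5.5]]]}}

```text
time_s: 9.6
position: [0.6029, -0.1577, 0.1635]
tool_rot: [[0.004, 0.996, -0.087], [-0.002, -0.087, -0.996], [-1.0, 0.004, 0.002]]
ft_force: [0.1, 0.5, -0.1]
grip_width: 0.0547
```

```bash
python3 - <<'E'
from rig import env
from h import *
s=env.observe();print(s["time_s"],s["position"],s["tool_rot"].round(3),s["ft_force"])
d={n:env.get_image(n) for n in("wrist","scene")};d["s"]=s;pickle.dump(d,open("w8.pkl","wb"))
w=d["wrist"]["image"];sc=cv2.resize(d["scene"]["image"][200:320,340:460],(480,480),interpolation=2)
cv2.imwrite("pics/w8.png",cv2.resize(np.hstack([w,sc]),(800,343))[...,::-1])
E
```

```text
9.6 [ 0.60287622 -0.15771757  0.16350457] [[ 0.004  0.996 -0.087]
 [-0.002 -0.087 -0.996]
 [-1.     0.004  0.002]] [ 0.08420726  0.47571825 -0.07622335]
```

View pics/w8.png

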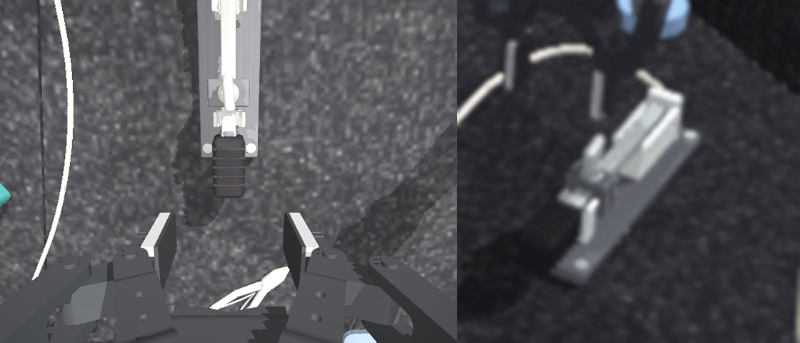

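The rod lies level in both grooves and is released. The handle is at (228,165) and the collar is just clear of the post, with the wing along the rod. Next I'll locate the collar and wing precisely.

```bash
python3 - <<'E'
from h import *
d=pickle.load(open("w8.pkl","rb"));g=d["wrist"];gr=cv2.cvtColor(g["image"],6).astype(int);print(d["s"]["q"].round(1))
ax=np.array([-.0856,-.9963]);n=np.array([.9963,-.0856]);o=np.array([.6094,-.0750])
def f(l,u,v,z):
    q=ray(g,u,v,z)[:2]-o;print(l,"along %.4f across %.4f"%(q@ax,q@n))
print("col296",gr[100:160,296].tolist());print("col343",gr[100:160,343].tolist());print("row 138",gr[138,280:360].tolist());print("handle col320",gr[260:285,320].tolist())
for v in range(104,160,4): print(v,gr[v,300:340].tolist())
cv2.imwrite("pics/c8.png",cv2.resize(g["image"][60:290,270:370,::-1],None,fx=2.6,fy=2.6,interpolation=2))
E
```

```text
[-25.5  32.5  69.3  -0.   77.9 -20.5]
col296 [137, 138, 137, 137, 137, 137, 137, 137, 138, 136, 144, 182, 181, 181, 180, 181, 182, 179, 179, 179, 180, 180, 178, 178, 176, 176, 175, 175, 176, 176, 170, 169, 172, 174, 137, 132, 134, 135, 136, 136, 136, 137, 137, 136, 137, 136, 136, 133, 127, 111, 136, 137, 137, 137, 138, 137, 136, 136, 136, 136]
col343 [177, 177, 177, 177, 177, 177, 177, 178, 177, 177, 165, 198, 196, 198, 198, 200, 200, 199, 198, 198, 198, 198, 198, 198, 196, 196, 179, 178, 179, 177, 176, 176, 175, 177, 177, 177, 178, 197, 196, 194, 194, 194, 196, 197, 196, 196, 199, 176, 133, 97, 179, 179, 178, 178, 178, 177, 175, 193, 210, 211]
row 138 [128, 135, 136, 136, 137, 135, 136, 137, 137, 136, 116, 113, 126, 131, 136, 136, 136, 137, 136, 137, 136, 137, 137, 136, 136, 135, 138, 173, 219, 206, 164, 189, 202, 183, 220, 235, 247, 255, 255, 255, 255, 255, 255, 255, 255, 255, 255, 243, 206, 206, 255, 255, 219, 176, 177, 178, 178, 178, 179, 178, 178, 180, 197, 196, 196, 196, 195, 190, 183, 157, 184, 180, 181, 181, 180, 179, 180, 181, 181, 180]
handle col320 [87, 79, 78, 77, 77, 78,
[... 2246 characters left out ...]
 255, 255, 255, 255, 255, 225, 174, 176, 177, 177, 176, 177, 178, 177, 178, 178, 178]
148 [128, 129, 128, 128, 128, 128, 128, 128, 128, 129, 126, 126, 124, 136, 191, 221, 235, 247, 255, 255, 255, 255, 255, 255, 255, 255, 255, 255, 243, 163, 133, 136, 135, 134, 135, 134, 134, 132, 133, 133]
152 [137, 137, 137, 137, 136, 136, 135, 134, 133, 138, 175, 211, 214, 207, 185, 205, 231, 241, 251, 255, 255, 255, 255, 255, 255, 255, 255, 255, 220, 186, 119, 129, 140, 179, 177, 181, 183, 180, 179, 179]
156 [132, 150, 178, 179, 178, 178, 177, 178, 193, 216, 192, 208, 213, 211, 210, 206, 190, 194, 180, 184, 190, 187, 183, 181, 179, 195, 212, 211, 212, 197, 191, 215, 214, 210, 174, 175, 176, 177, 175, 175]
```

View pics/c8.png

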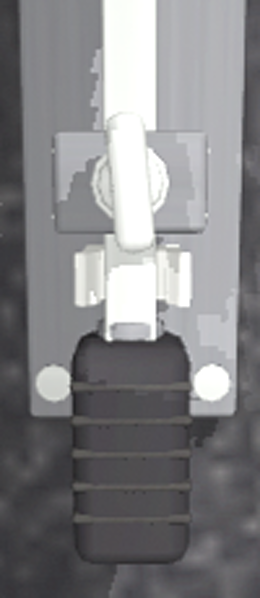

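```bash
python3 - <<'E'
from h import *
d=pickle.load(open("w8.pkl","rb"));g=d["wrist"]
ax=np.array([-.0856,-.9963]);n=np.array([.9963,-.0856]);o=np.array([.6094,-.0750])
def f(l,u,v,z):
    X=ray(g,u,v,z)[:2];q=X-o;print(l,X.round(4),"along %.4f across %.4f"%(q@ax,q@n))
f("collar front",320,110.5,.05);f("collar back",320,149,.05);f("collarL",290,130,.05);f("collarR",349.3,130,.05);f("disc",319.6,130.4,.053)
f("wing front",319,103,.075);f("wing rear",321.5,156,.075);f("handle end",320,276,.045);f("handle start",320,190,.048)
f("screwL",291,207,.012);f("screwR",351.5,207,.012)
E
```

```text
collar front [ 0.6089 -0.0809] along 0.0059 across 0.0000
collar back [ 0.6071 -0.102 ] along 0.0271 across -0.0000
collarL [ 0.591 -0.09 ] along 0.0165 across -0.0170
collarR [ 0.6246 -0.0929] along 0.0165 across 0.0167
disc [ 0.6078 -0.0916] along 0.0167 across -0.0002
wing front [ 0.6086 -0.0783] along 0.0033 across -0.0005
wing rear [ 0.6076 -0.1044] along 0.0294 across 0.0008
handle end [ 0.6001 -0.1811] along 0.1065 across -0.0002
handle start [ 0.605  -0.1258] along 0.0510 across -0.0000
screwL [ 0.5836 -0.1409] along 0.0679 across -0.0201
screwR [ 0.6252 -0.1446] along 0.0680 across 0.0217
```

Everything agrees: collar length 21.2 mm, width 34 mm, rod x about 1 mm. The screw axis is at about (0.608, -0.0915) and the wing is turned about 0.05 rad. I'll move over the wing.

>>> {"fn": "carry_out", "kwargs": {"motion": [[[1,0,-1.7,-0.01,0,0,5],[2,0,-3.4,-0.02,0,0,4],[3.5,-0.05,-5.2,-0.04,0,0,4],[5,-0.07,-6.64,-0.05,0,0,4],[5,-0.07,-6.64,-0.05,0,0,4]]]}}

```text
time_s: 10.12
position: [0.6056, -0.0873, 0.1071]
tool_rot: [[-0.008, 0.999, -0.033], [0.003, -0.033, -0.999], [-1.0, -0.008, -0.003]]
ft_force: [-0.2, 1.0, -0.2]
grip_width: 0.0398
```

>>> {"fn": "carry_out", "kwargs": {"motion": [[[0,0,0,0,0,0,4],[0,0,0,0,0,0,4]]]}}

```text
time_s: 10.28
position: [0.6076, -0.0911, 0.1113]
tool_rot: [[-0.0, 0.999, -0.036], [-0.0, -0.036, -0.999], [-1.0, -0.0, 0.0]]
ft_force: [-0.2, 0.2, -0.2]
grip_width: 0.0398
```

```bash
cat > st.py <<'E'
from rig import env
from h import *
s=env.observe();R=s["tool_rot"];p=s["position"];ax=np.array([-.0856,-.9963]);n=np.array([.9963,-.0856]);o=np.array([.6094,-.0750]);q=p[:2]-o
print(s["time_s"],p.round(4),"along %.4f across %.4f"%(q@ax,q@n),"ang %.3f"%(np.arctan2(R[1,2],R[0,2])-np.arctan2(ax[1],ax[0])),"tilt",R[:,0].round(3),"F",s["ft_force"].round(1),"M",s["wrist_torque"].round(2),"q6",s["q"][5].round(1))
E
python3 st.py
```

```text
10.2833 [ 0.6076 -0.0911  0.1113] along 0.0162 across -0.0004 ang 0.050 tilt [-0. -0. -1.] F [-0.2  0.2 -0.2] M [0.   0.02 0.04] q6 -17.5
```

>>> {"fn": "carry_out", "kwargs": {"motion": [[[1.5,0.04,0.04,0,0,0,4],[3,0.04,0.04,0,0,0,4],[4,0.04,0.04,0,0,0,3],[4.5,0.04,0.04,0,0,0,3],[4.5,0.04,0.04,0,0,0,3]]]}}

```text
time_s: 10.7
position: [0.6076, -0.0915, 0.0655]
tool_rot: [[-0.001, 0.999, -0.037], [0.0, -0.037, -0.999], [-1.0, -0.001, -0.0]]
ft_force: [0.4, 0.8, 0.0]
grip_width: 0.0301
```

>>> {"fn": "carry_out", "kwargs": {"motion": [[[0,0,0,0,0,0,2],[0,0,0,0,0,0,1],[0,0,0,0,0,0,0],[0,0,0,0,0,0,0],[0,0,0,0,0,0,0]]], "grip_force": 50}}

```text
time_s: 11.12
position: [0.6082, -0.0913, 0.0672]
tool_rot: [[0.002, 0.999, -0.036], [-0.001, -0.036, -0.999], [-1.0, 0.002, 0.001]]
ft_force: [-1.4, -1.2, 6.1]
grip_width: 0.0066
```

```bash
python3 st.py
```

```text
11.1167 [ 0.6082 -0.0913  0.0672] along 0.0164 across 0.0002 ang 0.050 tilt [ 0.002 -0.001 -1.   ] F [-1.4 -1.2  6.1] M [-0.1   0.21  0.08] q6 -17.5
```

>>> {"fn": "carry_out", "kwargs": {"motion": [[[0,0,0,-0.1,0,0,0],[0,0,0,-0.2,0,0,0],[0,0,0,-0.3,0,0,0],[0,0,0,-0.4,0,0,0],[0,0,0,-0.5,0,0,0]]]}}

```text
time_s: 11.53
position: [0.6083, -0.0913, 0.0672]
tool_rot: [[0.002, 0.892, 0.452], [-0.001, 0.452, -0.892], [-1.0, 0.001, 0.001]]
ft_force: [-1.3, 0.4, 5.5]
grip_width: 0.0069
```

```bash
python3 st.py
```

```text
11.5333 [ 0.6083 -0.0913  0.0672] along 0.0163 across 0.0003 ang 0.554 tilt [ 0.002 -0.001 -1.   ] F [-1.3  0.4  5.5] M [-0.05  0.11 -0.08] q6 -46.4
```

>>> {"fn": "carry_out", "kwargs": {"motion": [[[0,0,0,-0.1,0,0,0],[0,0,0,-0.2,0,0,0],[0,0,0,-0.3,0,0,0],[0,0,0,-0.4,0,0,0],[0,0,0,-0.5,0,0,0]]]}}

```text
time_s: 11.95
position: [0.6083, -0.0912, 0.0672]
tool_rot: [[0.002, 0.566, 0.824], [-0.001, 0.824, -0.566], [-1.0, 0.001, 0.002]]
ft_force: [-0.3, -1.0, 6.2]
grip_width: 0.0067
```

>>> {"fn": "carry_out", "kwargs": {"motion": [[[0,0,0,-0.1,0,0,0],[0,0,0,-0.2,0,0,0],[0,0,0,-0.3,0,0,0],[0,0,0,-0.4,0,0,0],[0,0,0,-0.48,0,0,0]]]}}

```text
time_s: 12.37
position: [0.6084, -0.0912, 0.0671]
tool_rot: [[0.002, 0.122, 0.993], [-0.0, 0.993, -0.122], [-1.0, -0.0, 0.002]]
ft_force: [-0.7, 0.7, 6.5]
grip_width: 0.0071
```

>>> {"fn": "carry_out", "kwargs": {"motion": [[[0,0,0,0,0,0,0],[0,0,0,0,0,0,0],[0,0,0,0,0,0,0]]]}}

```text
time_s: 12.62
position: [0.6083, -0.0912, 0.0672]
tool_rot: [[0.002, 0.126, 0.992], [-0.001, 0.992, -0.126], [-1.0, -0.0, 0.002]]
ft_force: [-1.3, 0.6, 5.5]
grip_width: 0.0066
```

```bash
python3 st.py; python3 - <<'E'
from rig import env
from h import *
d={n:env.get_image(n) for n in("wrist","scene")};pickle.dump(d,open("w9.pkl","wb"))
sc=cv2.resize(d["scene"]["image"][200:320,340:460],(480,480),interpolation=2)
cv2.imwrite("pics/w9.png",cv2.resize(np.hstack([d["wrist"]["image"],sc]),(800,343))[...,::-1])
E
```

```text
12.6167 [ 0.6083 -0.0912  0.0672] along 0.0162 across 0.0003 ang 1.530 tilt [ 0.002 -0.001 -1.   ] F [-1.3  0.6  5.5] M [0.01 0.1  0.09] q6 -102.3
```

View pics/w9.png

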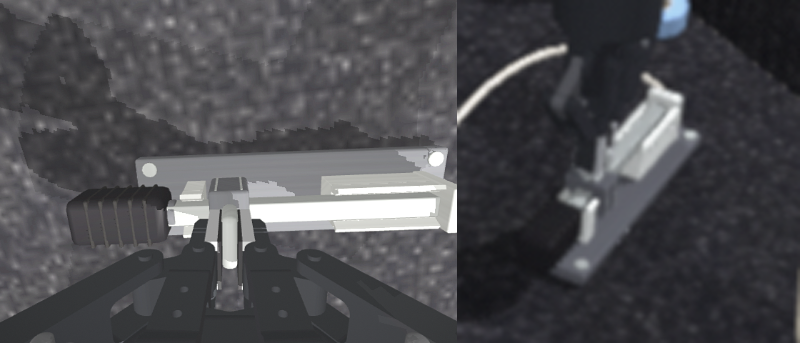

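The wing is crosswise at about 1.53 rad and the rod is still seated. I'll ease off the downward preload and slide the collar towards the block.

>>> {"fn": "carry_out", "kwargs": {"motion": [[[-0.1,0,0,0,0,0,0],[-0.1,1.2,-0.05,0,0,0,0],[-0.1,2.4,-0.1,0,0,0,0],[-0.1,3.6,-0.14,0,0,0,0],[-0.1,4.7,-0.19,0,0,0,0]]]}}

```text
time_s: 13.13
position: [0.6122, -0.0433, 0.0673]
tool_rot: [[0.001, 0.126, 0.992], [-0.001, 0.992, -0.126], [-1.0, -0.001, 0.001]]
ft_force: [1.8, -3.6, -1.1]
grip_width: 0.0069
```

```bash
python3 st.py
```

```text
13.1333 [ 0.6122 -0.0433  0.0673] along -0.0318 across 0.0001 ang 1.530 tilt [ 0.001 -0.001 -1.   ] F [ 1.8 -3.6 -1.1] M [-0.91 -0.25 -0.05] q6 -97.8
```

>>> {"fn": "carry_out", "kwargs": {"motion": [[[0,0.1,0,0,0,0,0],[0,0.2,-0.01,0,0,0,0],[0,0.3,-0.01,0,0,0,0],[0,0.4,-0.02,0,0,0,0],[0,0.4,-0.02,0,0,0,0]]]}}

```text
time_s: 13.55
position: [0.6123, -0.041, 0.0672]
tool_rot: [[0.0, 0.127, 0.992], [-0.001, 0.992, -0.127], [-1.0, -0.001, 0.0]]
ft_force: [1.9, -3.8, 0.0]
grip_width: 0.0068
```

```bash
python3 st.py
```

```text
13.55 [ 0.6123 -0.041   0.0672] along -0.0342 across -0.0000 ang 1.529 tilt [ 0.    -0.001 -1.   ] F [ 1.9 -3.8  0. ] M [-0.72 -0.26 -0.01] q6 -97.5
```

>>> {"fn": "carry_out", "kwargs": {"motion": [[[0,0.1,0,0,0,0,0],[0,0.1,0,0,0,0,0],[0,0.1,0,0,0,0,0]]]}}

```text
time_s: 13.8
position: [0.6123, -0.0408, 0.0673]
tool_rot: [[-0.0, 0.127, 0.992], [-0.002, 0.992, -0.127], [-1.0, -0.002, 0.0]]
ft_force: [0.4, -8.9, -0.4]
grip_width: 0.0068
```

>>> {"fn": "carry_out", "kwargs": {"motion": [[[0,0.1,0,0,0,0,0],[0,0.1,0,0,0,0,0],[0,0.1,0,0,0,0,0]]]}}

```text
time_s: 14.05
position: [0.6124, -0.0406, 0.0673]
tool_rot: [[-0.0, 0.127, 0.992], [-0.003, 0.992, -0.127], [-1.0, -0.003, 0.0]]
ft_force: [0.4, -11.6, 0.1]
grip_width: 0.0071
```

```bash
python3 st.py
```

```text
14.05 [ 0.6124 -0.0406  0.0673] along -0.0345 across 0.0000 ang 1.529 tilt [-0.    -0.003 -1.   ] F [  0.4 -11.6   0.1] M [-2.08  0.04 -0.02] q6 -97.4
```

The force rose to 11.6 N with almost no further motion, so the collar is against the block. I'll tighten while holding it there.

>>> {"fn": "carry_out", "kwargs": {"motion": [[[0,0,0,0.1,0,0,0],[0,0,0,0.2,0,0,0],[0,0,0,0.3,0,0,0],[0,0,0,0.4,0,0,0],[0,0,0,0.5,0,0,0]]], "grip_force": 60}}

```text
time_s: 14.47
position: [0.6123, -0.0407, 0.0673]
tool_rot: [[-0.0, 0.591, 0.807], [-0.003, 0.807, -0.591], [-1.0, -0.003, 0.002]]
ft_force: [0.2, -12.4, -0.6]
grip_width: 0.0063
```

>>> {"fn": "carry_out", "kwargs": {"motion": [[[0,0,0,0.1,0,0,0],[0,0,0,0.2,0,0,0],[0,0,0,0.3,0,0,0],[0,0,0,0.4,0,0,0],[0,0,0,0.5,0,0,0]]]}}

```text
time_s: 14.88
position: [0.6123, -0.0408, 0.0673]
tool_rot: [[-0.0, 0.905, 0.424], [-0.004, 0.424, -0.905], [-1.0, -0.002, 0.003]]
ft_force: [-0.1, -12.7, 0.5]
grip_width: 0.0066
```

>>> {"fn": "carry_out", "kwargs": {"motion": [[[0,0,0,0.1,0,0,0],[0,0,0,0.2,0,0,0],[0,0,0,0.3,0,0,0],[0,0,0,0.4,0,0,0],[0,0,0,0.48,0,0,0]]]}}

```text
time_s: 15.3
position: [0.6123, -0.0408, 0.0673]
tool_rot: [[-0.001, 0.999, -0.042], [-0.004, -0.042, -0.999], [-1.0, -0.0, 0.004]]
ft_force: [-1.8, -12.8, 0.4]
grip_width: 0.0065
```

```bash
python3 st.py
```

```text
15.3 [ 0.6123 -0.0408  0.0673] along -0.0343 across -0.0000 ang 0.044 tilt [-0.001 -0.004 -1.   ] F [ -1.8 -12.8   0.4] M [-2.25  0.14  0.08] q6 -12.3
```

Now I'll turn gently on towards the stop.

>>> {"fn": "carry_out", "kwargs": {"motion": [[[0,0,0,0.03,0,0,0],[0,0,0,0.05,0,0,0],[0,0,0,0.08,0,0,0],[0,0,0,0.08,0,0,0]]]}}

```text
time_s: 15.63
position: [0.6122, -0.0408, 0.0673]
tool_rot: [[-0.001, 0.993, -0.118], [-0.004, -0.118, -0.993], [-1.0, -0.0, 0.004]]
ft_force: [-1.8, -13.5, 0.3]
grip_width: 0.0067
```

```bash
python3 st.py
```

```text
15.6333 [ 0.6122 -0.0408  0.0673] along -0.0343 across -0.0002 ang -0.032 tilt [-0.001 -0.004 -1.   ] F [ -1.8 -13.5   0.3] M [-2.34  0.29  0.2 ] q6 -7.9
```

>>> {"fn": "carry_out", "kwargs": {"motion": [[[0,0,0.1,0,0,0,0],[0,0,0.18,0,0,0,0],[0,0,0.18,0,0,0,0]]]}}

```text
time_s: 15.88
position: [0.6121, -0.0411, 0.0673]
tool_rot: [[-0.0, 0.993, -0.116], [-0.001, -0.116, -0.993], [-1.0, -0.0, 0.001]]
ft_force: [-0.1, -7.6, 0.9]
grip_width: 0.0065
```

>>> {"fn": "carry_out", "kwargs": {"motion": [[[0,0,0,0,0,0,1],[0,0,0,0,0,0,2],[0,0,0,0,0,0,4],[0,0,0,0,0,0,4],[0,0,0,0,0,0,4]]]}}

```text
time_s: 16.3
position: [0.6122, -0.0397, 0.0672]
tool_rot: [[-0.0, 0.993, -0.116], [0.0, -0.116, -0.993], [-1.0, -0.0, -0.0]]
ft_force: [-0.5, 0.6, -1.2]
grip_width: 0.0401
```

>>> {"fn": "carry_out", "kwargs": {"motion": [[[-2,0,0.5,0,0,0,4],[-4,0,2,0,0,0,4],[-6,0,4,0,0,0,4],[-8,0,5.5,0,0,0,4],[-9,0,7,0,0,0,4]]]}}

```text
time_s: 16.72
position: [0.6047, -0.1105, 0.1598]
tool_rot: [[0.003, 0.993, -0.116], [-0.001, -0.116, -0.993], [-1.0, 0.003, 0.001]]
ft_force: [0.1, 0.2, 0.4]
grip_width: 0.0404
```

>>> {"fn": "carry_out", "kwargs": {"motion": [[[0,0,0,0,0,0,4],[0,0,0,0,0,0,4]]]}}

```text
time_s: 16.88
position: [0.604, -0.1099, 0.1569]
tool_rot: [[-0.0, 0.993, -0.117], [0.0, -0.117, -0.993], [-1.0, -0.0, -0.0]]
ft_force: [0.3, -0.4, -0.4]
grip_width: 0.04
```

```bash
python3 st.py; python3 - <<'E'
from rig import env
from h import *
d={n:env.get_image(n) for n in("wrist","scene")};pickle.dump(d,open("w10.pkl","wb"))
a=cv2.resize(d["wrist"]["image"][0:300,230:400],None,fx=2,fy=2,interpolation=2)
sc=cv2.resize(d["scene"]["image"][200:320,340:460],(440,440),interpolation=2)
cv2.imwrite("pics/w10.png",np.hstack([a,cv2.copyMakeBorder(sc,0,160,0,0,0)])[...,::-1])
E
```

```text
16.8833 [ 0.604  -0.1099  0.1569] along 0.0353 across -0.0024 ang -0.031 tilt [-0.  0. -1.] F [ 0.3 -0.4 -0.4] M [ 0.01 -0.04 -0.01] q6 -14.6
```

View pics/w10.png

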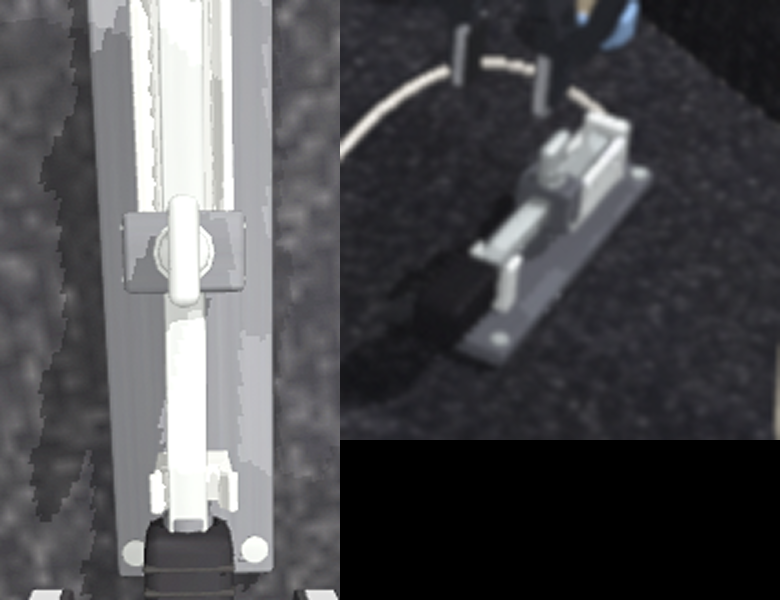

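The collar sits against the block at (184,250), the wing is along the rod, and the rod is level in both grooves. I'll check the numbers.

```bash
python3 - <<'E'
from h import *
d=pickle.load(open("w10.pkl","rb"));g=d["wrist"];gr=cv2.cvtColor(g["image"],6).astype(int)
ax=np.array([-.0856,-.9963]);n=np.array([.9963,-.0856]);o=np.array([.6094,-.0750])
def f(l,u,v,z):
    q=ray(g,u,v,z)[:2]-o;print(l,"along %.4f across %.4f"%(q@ax,q@n))
print(gr[100:152,298].tolist());print(gr[250:275,312].tolist())
f("collar front",322,105.5,.05);f("collar back",322,147,.05);f("collarL",292,126,.05);f("collarR",352.5,126,.05)
f("handle start",324,260,.048);f("post far lipR",346,254,.042);f("screwhd L",297,276,.012);f("screwhd R",357,274.5,.012)
f("wing front",321.5,99,.075);f("wing rear",322,152,.075)
E
```

```text
[148, 148, 148, 148, 148, 149, 158, 174, 172, 173, 175, 174, 175, 173, 172, 172, 174, 174, 171, 171, 170, 169, 169, 168, 168, 168, 168, 166, 170, 128, 126, 128, 128, 128, 129, 130, 130, 130, 131, 131, 132, 130, 131, 130, 125, 122, 98, 133, 133, 133, 132, 132]
[191, 255, 255, 202, 194, 129, 103, 84, 87, 94, 95, 96, 87, 66, 57, 55, 55, 57, 63, 70, 74, 80, 79, 78, 76]
collar front along -0.0443 across 0.0001
collar back along -0.0222 across -0.0006
collarL along -0.0340 across -0.0168
collarR along -0.0330 across 0.0166
handle start along 0.0448 across -0.0014
post far lipR along 0.0432 across 0.0123
screwhd L along 0.0675 across -0.0210
screwhd R along 0.0677 across 0.0214
wing front along -0.0460 across -0.0001
wing rear along -0.0208 across -0.0007
```

```bash
python3 - <<'E'
from h import *
ax=np.array([-.0856,-.9963]);n=np.array([.9963,-.0856]);o=np.array([.6094,-.0750])
for k,r,c in(("w8",(180,200),322),("w10",(250,275),324),("w8",(265,285),316),("w10",(330,375),322)):
    g=pickle.load(open(k+".pkl","rb"))["wrist"];gr=cv2.cvtColor(g["image"],6).astype(int)
    print(k,r,[(v,int(gr[v,c-2:c+3].mean()),round(float((ray(g,c,v,.045)[:2]-o)@ax),4)) for v in range(*r,1)])
E
```

```text
w8 (180, 200) [(180, 255, 0.0454), (181, 255, 0.046), (182, 255, 0.0466), (183, 255, 0.0472), (184, 185, 0.0478), (185, 200, 0.0484), (186, 199, 0.049), (187, 197, 0.0496), (188, 195, 0.0502), (189, 196, 0.0508), (190, 162, 0.0514), (191, 73, 0.052), (192, 65, 0.0526), (193, 73, 0.0532), (194, 80, 0.0539), (195, 83, 0.0545), (196, 85, 0.0551), (197, 85, 0.0557), (198, 87, 0.0563), (199, 88, 0.0569)]
w10 (250, 275) [(250, 251, 0.0393), (251, 251, 0.04), (252, 252, 0.0406), (253, 251, 0.0412), (254, 251, 0.0419), (255, 251, 0.0425), (256, 251, 0.0432), (257, 251, 0.0438), (258, 254, 0.0444), (259, 212, 0.0451), (260, 166, 0.0457), (261, 172, 0.0464), (262, 172, 0.047), (263, 172, 0.0477), (264, 172, 0.0483), (265, 174, 0.049), (266, 84, 0.0496), (267, 57, 0.0503), (268, 60, 0.0509), (269, 66, 0.0516), (270, 70, 0.0522), (271, 75, 0.0529), (272, 76, 0.0535), (273, 77, 0.0542), (274, 76, 0.0548)]
w8 (265, 285) [(265, 77, 0.0991), (266, 77, 0.0997), (267, 77, 0.1004), (268, 77, 0.1011), (269, 77, 0.1017), (270, 78, 0.1024), (271, 77, 0.1031), (272, 77, 0.1038), (273, 71, 0.1044), (274, 65
[... 375 characters left out ...]
77, 0.0988), (339, 77, 0.0995), (340, 77, 0.1002), (341, 78, 0.101), (342, 78, 0.1017), (343, 79, 0.1024), (344, 73, 0.1031), (345, 66, 0.1038), (346, 55, 0.1046), (347, 67, 0.1053), (348, 94, 0.106), (349, 94, 0.1068), (350, 90, 0.1075), (351, 88, 0.1082), (352, 87, 0.109), (353, 85, 0.1097), (354, 83, 0.1104), (355, 82, 0.1112), (356, 80, 0.1119), (357, 77, 0.1126), (358, 74, 0.1134), (359, 73, 0.1141), (360, 82, 0.1149), (361, 83, 0.1156), (362, 85, 0.1163), (363, 85, 0.1171), (364, 89, 0.1178), (365, 90, 0.1186), (366, 94, 0.1193), (367, 96, 0.1201), (368, 100, 0.1208), (369, 103, 0.1216), (370, 107, 0.1223), (371, 109, 0.1231), (372, 112, 0.1238), (373, 114, 0.1246), (374, 113, 0.1253)]
```

The handle's ends are now 50 and 105 mm along (rod x about 0), the collar front is at -44.3 mm against the face at -45 mm, and the wing is in line with the rod. Handing in.

```bash
python3 -c "
from rig import env
print(env.close_job())"
```

```text
the job is handed in; nothing more can be done
None
```

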